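Free the child guard and set the hotplate dial to the fourth click

ROBOT

A 6-joint arm with a two-finger parallel gripper is mounted at the origin on the work surface. World frame = base frame: x ahead of the robot, y to its left, z up, the work surface at z = 0. Lengths are in mm, angles in rad, forces in N, time in s.
With the tool pointing down it reaches from about 275 to 750 mm from the base axis. Payload 10.2 kg.
Tool frame: the origin (TCP) lies midway between the tips of the shut fingers; the grasp point (between the pads) lies 19 mm behind it (ctrl.pinch_z is the distance from the TCP to the grasp point, in mm); x points along the fingers, z is the direction in which the jaws open and shut, and the axes are right-handed (so a half turn about x gives the same grasp; the last joint's range is limited). The gripper opens to 85 mm and grips with 20 to 120 N. Pads are 22 mm wide; open, the fingers measure 114 mm over their backs; the gripper's body (76 mm by 85 mm) begins 54 mm behind the grasp point. The pads swing forward as they close: fully open they stand 13 mm farther back than shut.
Start: joints at [-1.385, 0.313, 1.498, -0, 1.331, -0.223], TCP at [208.68, -481.751, 206.094] pointing down, gripper open.
Joint ranges: [-2.94, 2.94], [-0.97, 2.17], [0.19, 2.56], [-1.23, 4.37], [0.02, 3.11], [-2.88, 2.88]. Speed limits (rad/s): [2.39, 2.39, 3.01, 3.14, 3.14, 3.14].

INTERFACE

Orientations are given as a unit quaternion [w, x, y, z].
In Python, from rig import ctrl, capture, workorder, nets gives the robot as it stands. The module is installed in compiled form; this text tells all that it offers.
- The arm moves only by the tool send_rows, never from a script. Its argument "rows" is text: rows parted by semicolons, each of 5 numbers parted by spaces: the opening, from 0 (shut) to 1 (fully open), then the shift along the tool's x, y, z in cm, then the turn about the tool's x in units of 5 degrees (1.0 is 5 degrees). In form: grip x y z yaw; .... A call has 1 to 12 rows; each row is the pose to reach, as a shift and turn from the pose commanded when the call began, along the tool's axes at that moment; what a row does not reach only later rows make up. A row lasts 1/10 s, in which the tool goes at most 50 mm and 8.59 degrees, less where a joint would pass 70% of its speed; a pose out of reach is approached as far as the arm can. A call with a gripper value outside its range is refused whole. The fingers move at their own pace and stop on an object; "grip_force" is the grip in N (left out, the last holds). Time passes only in rows, so rows that repeat a pose let the fingers close. It gives the time, the measured TCP pose, the force and the opening at its end, in the units of the state.
- ctrl.sense(): the state, without advancing time (a new reading comes with each control period).
- capture(name): name is "scene" or "side" or "wrist"; returns a dict with "pixels" (420x560x3 uint8, red, green, blue), "intrinsics" (3x3 intrinsics, pixels), "view" (4x4, takes a point from world to camera coordinates); the wrist camera has in their place "mount" (4x4, takes a point from camera to tool coordinates, whose origin is the TCP and whose axes are the tool frame's). Camera axes: x right, y down, z forward; pixel columns grow to the right and rows downward; lengths in mm; the calibration is good to about 2 mm. The wrist camera is an equidistant fisheye: a pixel r from the principal point sees the ray r / f radians off the axis. A picture is of the moment at which its call begins: read the wrist's pose just before it. There is no depth.
- workorder.finish_job(): hands the job in, once; it reports no verdict.
Trained networks look in a picture, given as the dict that the camera call returned (one of the last four; its "shot" number tells which), for a name from the list of things; names that differ only in an ending like _2 or _b are one class to them, and where a whole thing is asked for, a point or a joint stands for the part that bears it (a point fixed in the world has none). Each returns a list of dicts, best first, with "confidence" (0 to 1); they miss things now and then, are a little off and sometimes report something else, mostly with a low value. They report only what shows in the picture. A call takes as long as a camera call.
- nets.boxes_of(picture, target): "location" ([x, y, z] in mm, in world coordinates, good to about 4 mm: the middle of the surface that is visible of it).
- nets.spot_point(picture, target): "location" ([x, y, z] in mm, in world coordinates, good to about 4 mm: a listed point, or the origin of a listed thing).
The state is a dict: "time_s": time; "joints": joint angles; "dq": joint speeds; "tau": joint torques, N m; "eef_pos": TCP position; "ee_rot": TCP orientation; "force": force on the tool from outside, world axes, zero at the start; "wrist_torque": the same for the moment, N m; "grip_width": opening from 0.0 (shut) to 1.0 (fully open).
Only numpy, scipy, OpenCV 4.12 (cv2) and the standard library are available. Lean on these libraries where they do the work, as an engineer would, in place of code of your own. Each camera call takes 0.05 s, during which the arm holds its last target.

TASK

The hotplate's dial has lost its pointer, so set it by feel: press the orange sprung hook down in its gap so that the clear child guard springs up and over, turn the dial back (anticlockwise seen from above) to its off stop, then turn it clockwise four clicks from off and not a fifth. Leave the dial resting in the fourth click with the guard left fully open, and do not knock the bowl, sugar jar, game case or spoon rest out of place.

Things in the scene. Friction and masses are not known exactly. Their poses are not given: they have to be found in the camera images.
- hotplate: white one-ring hotplate, 340 (x) x 300 (y) mm, deck 55 mm high, fixed. Origin: centre of underside, z up, x from the controls (robot side) to the steel ring (184 mm across, 13 mm high on the deck, centre x +70 mm). At x -85 mm: guard hinge at y +78, dial at y 0, hook pivot at y -68. With the guard open the dial has 60 mm free all round; two hinge pillars 46 mm high at y +78.
- dial_grip (a point): on the dial's vertical axis at a good height to grip, 26 mm over the deck, 81 mm over the bench. The cap is a round fluted black cylinder, 42 mm across, from 8 to 34 mm over the deck, without pointer; under it an aluminium disc 54 mm across, 4 mm high. It needs a firm grip (60 to 80 N) or the fingers slip; strokes over about 1.5 rad need a regrasp.
- dial (a joint): dial angle, rad: 0 in the off click, + is clockwise from above. Clicks 0.524 rad (30 deg) apart: off 0, first 0.524 ... fourth 2.094, sixth 3.142; hard stops 0.06 rad beyond off and sixth. A notch takes about 0.25 N m to leave; past half way the dial snaps to the next; let go between clicks it falls into the nearest. Starts in the first, second or third click.
- guard (a joint): angle, rad, of the clear guard flap over the dial, 78 (x) x 140 (y) x 4 mm, 42 mm over the deck when shut. 0: shut, level, held by the hook; once freed a damped spring swings it up and over in about 2 s to 2.7 rad, where it stays, leaning far out on the hotplate's +y side, its edge then some 160 mm over the bench. Hinge parallel to the hotplate's x at y +78 mm.
- guard_edge (a point): middle of the guard's free edge, 142 mm from its hinge; at y -64 mm of the hotplate when shut
- hook_pad (a point): point to press on top of the orange hook's pad, 24 mm over the deck (79 over the bench), 34 mm out (hotplate -y) from the hook's pivot. Pad 20 (x) x 48 (y) mm, in a gap 42 mm wide (x) between two grey cheeks 32 mm high, 62 mm long in y; the gap is open at its -y end. At the other end stands the hook's arm, 51 mm over the deck, its nose over the guard's edge.
- hook (a joint): angle of the rocking hook, rad: 0 at rest, pad up; about 0.15 frees the guard (pad pressed 5 mm down, 4 N); 0.25 is its hard stop (pad 8.5 mm down, 5 N). Springs back when let go.
- bowl: empty blue ceramic ramen bowl, 150 mm across, 70 mm high, loose on the bench; origin at the centre of its underside
- sugar_jar: lidded glass sugar jar, 68 mm across, 100 mm high, loose on the bench; origin at the centre of its underside
- game_case: blue plastic game case with a steel spring clip, 135 x 190 x 14 mm (26 mm high at the clip), lying flat, loose; origin at the centre of its underside
- spoon_rest: stainless spoon rest, a 90 mm disc with a 65 mm tail, 6 mm high, loose; origin at the centre of the disc's underside

How it is judged (in metres and radians):
On the way, in this order (a step that is already met when the one before it is completed fails the run):
1. the guard has been freed and stands open (value of joint guard above 2 rad), for 0.2 s.
2. the dial has been turned back to off (value of joint dial below 0.15 rad), for 0.2 s.
3. the dial is in the fourth click (value of joint dial between 1.95 and 2.24 rad), for 0.2 s.
At the end, for the whole second after the job is handed in: the dial rests in the fourth click from off (2.094 rad, within 0.145 rad), still and let go, and the guard stands open beyond 2.0 rad (all of step 3 and velocity of joint dial between -0.1 and 0.1 rad/s and value of joint guard above 2 rad); the robot touches nothing.
It fails at once if the dial is turned past the fourth click towards the fifth (beyond 2.5 rad) (value of joint dial above 2.5 rad).
It fails at once if the bowl, sugar jar, game case or spoon rest is shifted by more than 30 mm or the jar or bowl tipped beyond 0.5 rad (distance of any of bowl, sugar_jar, game_case, spoon_rest from where it was at the start of the episode above 0.03 m or angle between any of sugar_jar, bowl's own z axis and vertical above 0.5 rad).
It also fails if it takes over 64 s, if anything falls off the work surface, if the arm or the gripper's body presses on something with over 40 N, if the wrist force passes 120 N, or if a joint passes its speed limit or range.

## Working session

There is one attempt and no reset: what is moved stays moved. The work goes in short steps, Python scripts to look and compute and a tool call to move; the robot and the scene stay as the last step left them, time stands still between calls to the robot, and variables do not carry over. Pictures are saved under pics/ and viewed, and the job is handed in when it is done.

Besides the shell and the picture viewer there is one more tool, called after ">>>" as a command line: name --argument value ..., lists and objects as JSON in quotes. send_rows: Moves the arm, as the interface text tells. Its arguments: {"type":"object","properties":{"rows":{"type":"string"},"grip_force":{"type":"number"}},"required":["rows"]}

```bash
mkdir -p pics; python3 - <<'E'
from rig import ctrl,capture,workorder,nets
import cv2,numpy as np
s=ctrl.sense(); print(s, ctrl.pinch_z)
for n in ["scene","side"]:
    p=capture(n); cv2.imwrite(f"pics/{n}0.png",p["pixels"][:,:,::-1])
    print(n,np.round(p["intrinsics"],1).tolist(),np.round(p["view"],3).tolist())
    for t in ["hotplate","dial_grip","guard_edge","hook_pad","bowl","sugar_jar","game_case","spoon_rest"]:
        print(t,[(np.round(d["location"]).tolist(),round(d["confidence"],2)) for d in nets.spot_point(p,t)[:2]])
E
```

```text
{'time_s': 0.0, 'joints': array([-1.38539966e+00,  3.13466116e-01,  1.49849795e+00,  2.02213341e-05,
        1.33099554e+00, -2.23399663e-01]), 'dq': array([-0.00143824,  0.00178123,  0.0006959 , -0.00132355, -0.00130624,
       -0.00204398]), 'tau': array([ 5.03220981e-04, -4.12261713e+01, -2.59745604e+01, -1.64899416e-04,
        4.12923415e-03, -8.22554654e-06]), 'eef_pos': array([ 208.62562138, -481.42923082,  205.50394641]), 'ee_rot': array([ 0.59074935,  0.38845703,  0.59140971, -0.38775107]), 'force': array([0.40810165, 0.16879648, 0.74143843]), 'wrist_torque': array([-0.02193167, -0.02458818,  0.04700926]), 'grip_width': 0.9998501650436611} 18.700000000000003
scene [[470.8, 0.0, 273.3], [0.0, 470.8, 211.2], [0.0, 0.0, 1.0]] [[0.167, 0.986, -0.0, -136.044], [0.833, -0.141, -0.535, -440.287], [-0.527, 0.089, -0.845, 1373.163], [0.0, 0.0, 0.0, 1.0]]
hotplate [([602.0, -86.0, -4.0], 0.66)]
dial_grip []
guard_edge [([507.0, -138.0, 97.0], 0.86)]
hook_pad [([506.0, -178.0, 76.0], 0.62)]
bowl [([673.0, 198.0, -4.0], 0.86), ([602.0, -86.0, -4.0], 0.6)]
sugar_jar [([446.0, -321.0, 1.0], 0.8)]
game_case [([624.0, -375.0, 1.0], 0.72)]
spoon_rest [([510.0, 141.0, -2.0], 0.7), ([605.0, -88.0, 0.0], 0.53)]
side [[468.8, 0.0, 282.9], [0.0, 468.8, 207.5], [0.0, 0.0, 1.0]] [[-0.965, -0.262, 0.002, 562.787], [-0.141, 0.516, -0.845, 139.074], [0.22, -0.816, -0.535, 1061.666], [0.0, 0.0, 0.0, 1.0]]
hotplate [([603.0, -90.0, 1.0], 0.67), ([514.0, -144.0, 95.0], 0.21)]
dial_grip []
guard_edge [([513.0, -143.0, 100.0], 0.94)]
hook_pad [([504.0, -178.0, 79.0], 0.53)]
bowl [([671.0, 204.0, 2.0], 0.56)]
sugar_jar [([442.0, -320.0, -2.0], 0.8)]
game_case [([618.0, -375.0, 2.0], 0.92)]
spoon_rest [([510.0, 144.0, -1.0], 0.74)]
```

View pics/scene0.png

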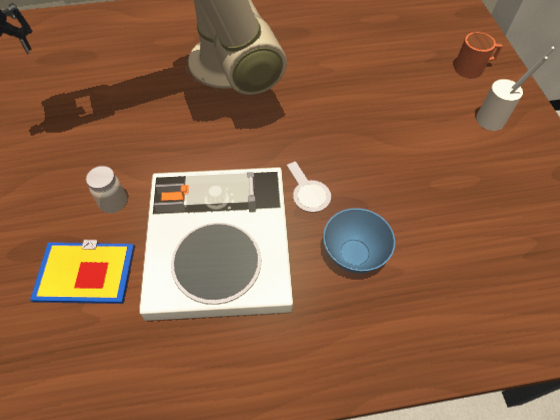

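View pics/side0.png

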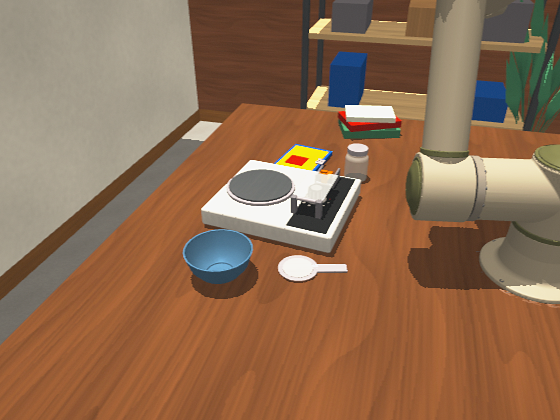

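```bash
python3 - <<'E'
import cv2
a=cv2.imread("pics/scene0.png")[155:325,130:305]; cv2.imwrite("pics/z1.png",cv2.resize(a,None,fx=3.5,fy=3.5,interpolation=cv2.INTER_CUBIC)[:600])
a=cv2.imread("pics/side0.png")[140:250,190:390]; cv2.imwrite("pics/z2.png",cv2.resize(a,None,fx=4,fy=4,interpolation=cv2.INTER_CUBIC))
E
```

```text
(no output)
```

View pics/z1.png

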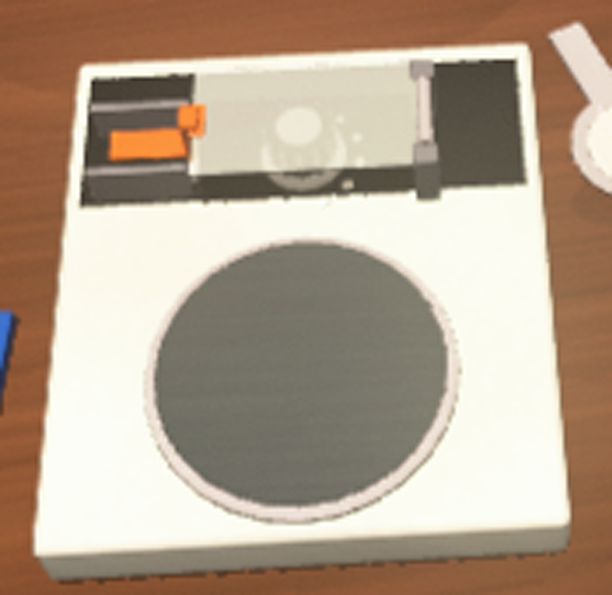

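View pics/z2.png

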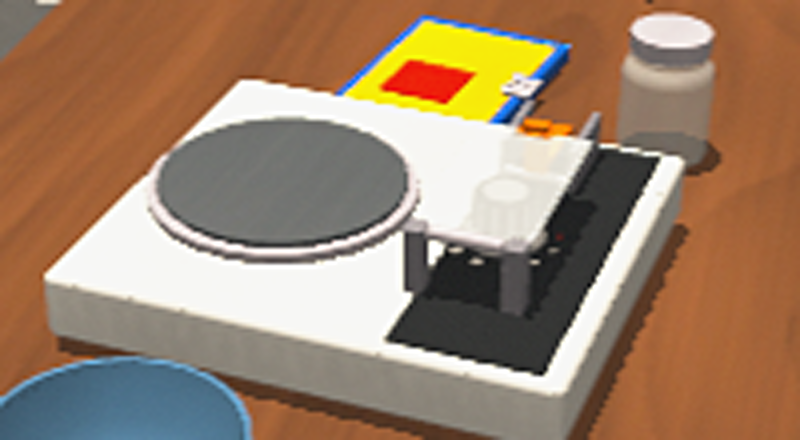

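```bash
cat > h.py <<'E'
import numpy as np
from scipy.spatial.transform import Rotation as R
def toolR(s):
    w,x,y,z=s["ee_rot"]; return R.from_quat([x,y,z,w]).as_matrix()
E
python3 - <<'E'
from rig import capture,nets,ctrl
from h import *
from scipy.optimize import least_squares
sc=np.array([(82,64),(526,45),(570,525),(36,555)])/3.5+[130,155]
si=np.array([(683,165),(562,393),(47,280),(243,80)])/4+[190,140]
L=np.array([(-170,-150,55),(-170,150,55),(170,150,55),(170,-150,55)])
P={n:capture(n) for n in("scene","side")}
def proj(p,X):
    c=np.c_[X,np.ones(len(X))]@p["view"].T; q=c[:,:3]@p["intrinsics"].T; return q[:,:2]/q[:,2:]
def T(v,X):
    c,s=np.cos(v[2]),np.sin(v[2]); M=np.array([[c,-s,0],[s,c,0],[0,0,1]]); return X@M.T+[v[0],v[1],0]
for w in [(1,1),(1,0),(0,1)]:
  f=lambda v:np.r_[w[0]*(proj(P["scene"],T(v,L))-sc).ravel(),w[1]*(proj(P["side"],T(v,L))-si).ravel()]
  r=least_squares(f,[602,-87,-.1]); print(w,r.x,np.round(r.fun,1))
  print(np.round(T(r.x,np.array([(-85,0,81),(-85,-102,79),(-85,-64,97),(-85,78,101)])),1).tolist())
s=ctrl.sense(); print(toolR(s).round(3))
E
```

```text
(1, 1) [ 6.03045918e+02 -8.56717444e+01 -1.07287235e-01] [-1.4 -1.4  1.4 -2.2  0.9 -0.9 -1.9 -0.5  0.1 -1.9 -0.4  0.6 -2.9 -0.6
 -1.4 -0.7]
[[518.5, -76.6, 81.0], [507.6, -178.0, 79.0], [511.7, -140.2, 97.0], [526.9, 1.0, 101.0]]
(1, 0) [ 6.05536746e+02 -8.53288876e+01 -1.07073983e-01] [-1.2 -0.6  1.7 -1.4  1.4  0.3 -1.7  0.7 -0.  -0.  -0.   0.  -0.  -0.
 -0.  -0. ]
[[521.0, -76.2, 81.0], [510.1, -177.7, 79.0], [514.2, -139.9, 97.0], [529.4, 1.3, 101.0]]
(0, 1) [ 5.99810690e+02 -8.52818715e+01 -1.09523754e-01] [-0.  -0.   0.  -0.   0.  -0.  -0.  -0.   1.3 -1.6  0.8  1.  -1.8 -0.5
 -0.2 -0.6]
[[515.3, -76.0, 81.0], [504.2, -177.4, 79.0], [508.3, -139.6, 97.0], [523.8, 1.5, 101.0]]
[[-0.     0.918  0.397]
 [-0.     0.397 -0.918]
 [-1.    -0.     0.   ]]
```

>>> send_rows --rows "0 0 2 -0.8 0.3; 0 0 6 -2.3 1; 0 0 10.5 -4 2; 0 0 15 -5.7 3; 0 0 19.5 -7.5 4; 0 0 24 -9.2 5; 0 0 28.5 -10.9 5.9; 0 0 33 -12.6 5.9; 0 0 36.5 -14 5.9; 0 0 38.4 -14.7 5.9; 0 0 38.9 -14.9 5.9; 0 0 38.9 -14.9 5.9" --grip_force 60

```text
time_s: 2.2
eef_pos: [506.4, -190.3, 205.9]
ee_rot: [-0.473, -0.525, -0.473, 0.526]
force: [-0.8, -0.6, 0.7]
grip_width: 0.003
```

```bash
python3 - <<'E'
from rig import capture,nets,ctrl
from h import *
import cv2
s=ctrl.sense(); Rt=toolR(s); print(s["time_s"],s["eef_pos"],s["force"],s["joints"].round(3),s["grip_width"]); print(Rt.round(3))
p=capture("wrist"); cv2.imwrite("pics/w1.png",p["pixels"][:,:,::-1]); print(p["mount"],p["intrinsics"])
for t in ["hotplate","dial_grip","guard_edge","hook_pad"]:
    print(t,[(np.round(d["location"]).tolist(),round(d["confidence"],2)) for d in nets.spot_point(p,t)[:2]])
E
```

```text
2.2 [ 506.39380179 -190.26300163  205.94645949] [-0.79984128 -0.62402133  0.73616459] [-0.576  0.348  1.449 -0.     1.344  1.1  ] 0.0030491566347515963
[[-0.     0.994 -0.105]
 [ 0.    -0.105 -0.994]
 [-1.    -0.     0.   ]]
[[ 8.15955523e-04 -3.16268466e-01  9.48669379e-01 -1.67773301e+02]
 [-6.34134665e-04 -9.48669668e-01 -3.16268017e-01  7.99999333e+01]
 [ 9.99999466e-01 -3.43523504e-04 -9.74629053e-04  2.08051357e+00]
 [ 0.00000000e+00  0.00000000e+00  0.00000000e+00  1.00000000e+00]] [[325.1922621    0.         286.81805934]
 [  0.         325.1922621  207.7782086 ]
 [  0.           0.           1.        ]]
hotplate [([603.0, -89.0, 0.0], 0.85)]
dial_grip [([511.0, -138.0, 96.0], 0.45)]
guard_edge [([511.0, -140.0, 98.0], 0.73)]
hook_pad [([503.0, -180.0, 76.0], 0.77)]
```

View pics/w1.png

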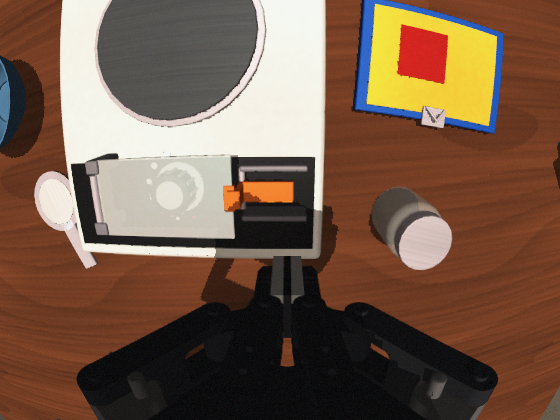

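```bash
cat >> h.py <<'E'
def wray(p,s,u,v,z):
    K=p["intrinsics"]; d=np.array([(u-K[0,2])/K[0,0],(v-K[1,2])/K[1,1]]); r=np.hypot(*d)
    c=np.r_[np.sin(r)*d/r,np.cos(r)]; M=p["mount"]; Rt=toolR(s)
    o=Rt@M[:3,3]+s["eef_pos"]; w=Rt@M[:3,:3]@c
    return o+w*(z-o[2])/w[2]
E
python3 - <<'E'
from rig import capture,ctrl
from h import *
s=ctrl.sense();p=capture("wrist")
for n,u,v,z in [("padL",243,192,79),("padR",293,192,79),("cheekfar",274,169,87),("cheeknear",274,216,87),("dialtop",169,195,89),("guardedge mid",235,196,99),("cornerNear",322,252,55)]:
    print(n,wray(p,s,u,v,z).round(1))
E
```

```text
padL [ 507.6 -151.5   79. ]
padR [ 502.4 -198.6   79. ]
cheekfar [ 527.9 -183.9   87. ]
cheeknear [ 483.3 -178.5   87. ]
dialtop [515.7 -81.1  89. ]
guardedge mid [ 510.  -147.2   99. ]
cornerNear [ 424.6 -223.    55. ]
```

>>> send_rows --rows "0 3 -0.1 -0.2 0; 0 7 -0.1 -0.2 0; 0 10 -0.1 -0.2 0; 0 11.5 -0.1 -0.2 0; 0 12.2 -0.1 -0.2 0; 0 12.7 -0.1 -0.2 0; 0 13 -0.1 -0.2 0; 0 13.3 -0.1 -0.2 0; 0 13.5 -0.1 -0.2 0; 0 13.6 -0.1 -0.2 0; 0 13.6 -0.1 -0.2 0"

```text
time_s: 3.6
eef_pos: [505.7, -188.3, 70.2]
ee_rot: [0.473, 0.526, 0.473, -0.526]
force: [-0.1, -1.4, -0.7]
grip_width: 0.0
```

```bash
python3 - <<'E'
from rig import capture,nets,ctrl
from h import *
import cv2
s=ctrl.sense(); print(s["time_s"],s["eef_pos"],s["force"])
p=capture("wrist"); cv2.imwrite("pics/w2.png",p["pixels"][:,:,::-1])
p=capture("side"); cv2.imwrite("pics/s2.png",p["pixels"][:,:,::-1])
E
```

```text
3.6 [ 505.66205603 -188.32572627   70.19849011] [-0.09901529 -1.38417272 -0.72041377]
```

View pics/s2.png

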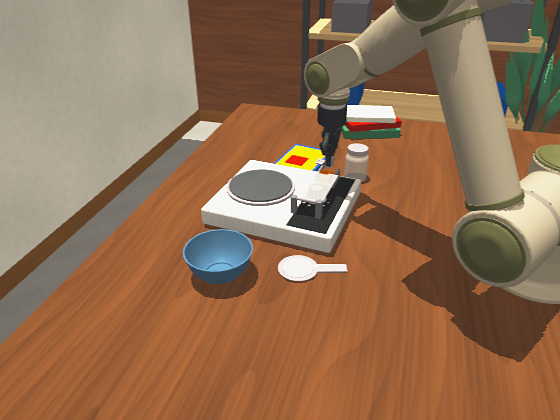

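View pics/w2.png

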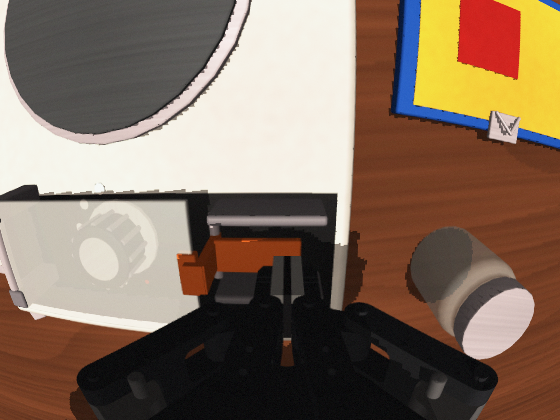

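```bash
python3 - <<'E'
from rig import capture,nets,ctrl
from h import *
import cv2
s=ctrl.sense();p=capture("wrist"); M=np.linalg.inv(p["mount"]);K=p["intrinsics"]
for q in [(0,0,0),(0,11,0),(0,-11,0),(-9,11,0)]:
    c=M[:3,:3]@np.array(q)+M[:3,3]; r=np.arctan2(np.hypot(c[0],c[1]),c[2]); d=c[:2]/np.hypot(c[0],c[1])
    print(q,K[0,0]*r*d+K[:2,2])
for n,u,v,z in [("padR far",302,240,79),("padR far",302,240,72),("padR near",302,264,79),("padR near",302,264,72),("cheekfar top",270,220,87),("near cheek",270,300,60),("armtop",200,275,106)]:
    print(n,z,wray(p,s,u,v,z).round(1))
a=p["pixels"][180:320,160:360,::-1]; cv2.imwrite("pics/w2z.png",cv2.resize(a,None,fx=4,fy=4,interpolation=cv2.INTER_CUBIC))
p=capture("scene"); a=p["pixels"][150:260,110:310,::-1]; cv2.imwrite("pics/sc2z.png",cv2.resize(a,None,fx=4,fy=4,interpolation=cv2.INTER_CUBIC))
E
```

```text
(0, 0, 0) [283.49616753 247.82723056]
(0, 11, 0) [283.4078842  230.02058468]
(0, -11, 0) [283.58661788 264.75097778]
(-9, 11, 0) [283.22896512 236.45102531]
padR far 79 [ 513.4 -199.3   79. ]
padR far 72 [ 510.2 -199.3   72. ]
padR near 79 [ 498.8 -198.    79. ]
padR near 72 [ 495.  -197.9   72. ]
cheekfar top 87 [ 529.5 -184.4   87. ]
near cheek 60 [ 463.7 -174.6   60. ]
armtop 106 [ 511.9 -149.1  106. ]
```

View pics/w2z.png

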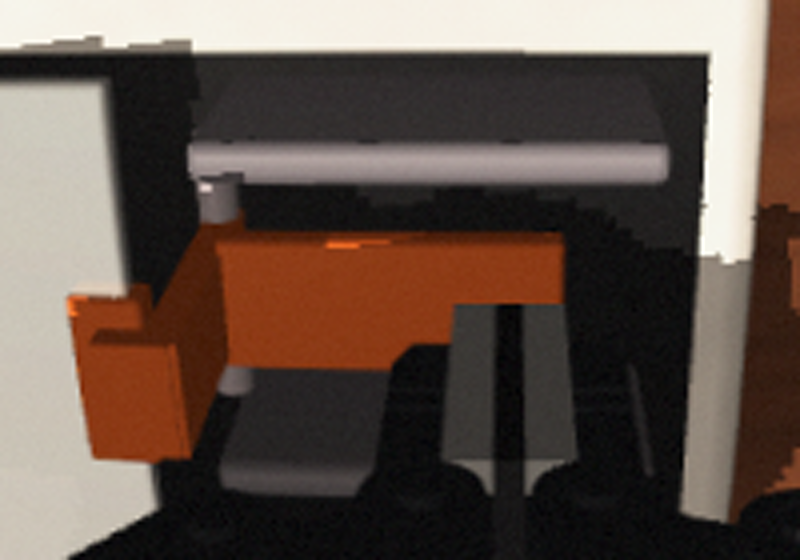

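View pics/sc2z.png

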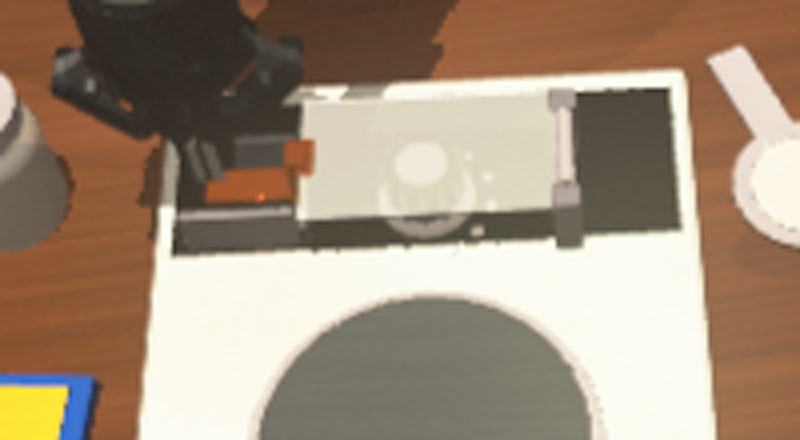

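>>> send_rows --rows "0 0.1 0 0 0; 0 0.2 0 0 0; 0 0.3 0 0 0; 0 0.3 0 0 0"

```text
time_s: 4.2
eef_pos: [505.5, -188.2, 66.9]
ee_rot: [-0.473, -0.526, -0.473, 0.526]
force: [-0.1, 0.5, -0.5]
grip_width: -0.003
```

```bash
python3 - <<'E'
from rig import capture,nets,ctrl
from h import *
import cv2
s=ctrl.sense(); print(s["time_s"],s["eef_pos"],s["force"],s["wrist_torque"],s["grip_width"])
p=capture("wrist"); a=p["pixels"][150:330,110:360,::-1]; cv2.imwrite("pics/w3z.png",cv2.resize(a,None,fx=3,fy=3,interpolation=cv2.INTER_CUBIC))
s=ctrl.sense(); print(s["time_s"],s["eef_pos"],s["force"])
E
```

```text
4.2 [ 505.53788057 -188.24629942   66.91752981] [-0.09153814  0.4670792  -0.53715104] [-0.03512585 -0.02566977 -0.01508607] -0.003135283195966906
4.25 [ 505.58398566 -188.25551576   66.98807692] [0.38188772 0.24870171 0.21975414]
```

View pics/w3z.png

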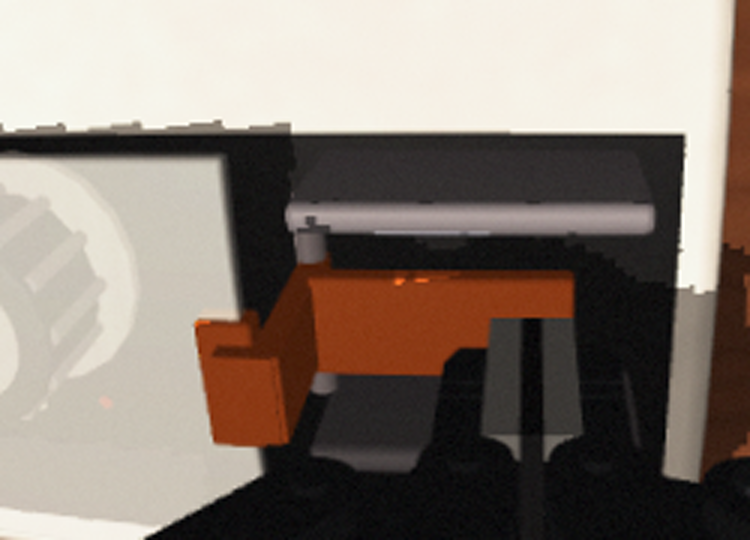

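>>> send_rows --rows "0 0.1 0 0 0; 0 0.2 0 0 0; 0 0.3 0 0 0; 0 0.4 0 0 0; 0 0.4 0 0 0"

```text
time_s: 4.75
eef_pos: [505.6, -188.3, 63.0]
ee_rot: [-0.473, -0.526, -0.473, 0.526]
force: [0.1, -0.3, 0.1]
grip_width: 0.0
```

```bash
python3 - <<'E'
from rig import capture,nets,ctrl
from h import *
import cv2
s=ctrl.sense(); print(s["time_s"],s["eef_pos"],s["force"],s["wrist_torque"],s["grip_width"])
p=capture("wrist"); a=p["pixels"][150:330,110:360,::-1]; cv2.imwrite("pics/w4z.png",cv2.resize(a,None,fx=3,fy=3,interpolation=cv2.INTER_CUBIC))
p=capture("side"); a=p["pixels"][90:230,250:400,::-1]; cv2.imwrite("pics/s4z.png",cv2.resize(a,None,fx=4,fy=4,interpolation=cv2.INTER_CUBIC))
E
```

```text
4.75 [ 505.55627445 -188.27817488   62.96438641] [ 0.12621914 -0.27145055  0.08903406] [-0.010605    0.05723818 -0.01599754] 9.814619862981521e-05
```

View pics/w4z.png

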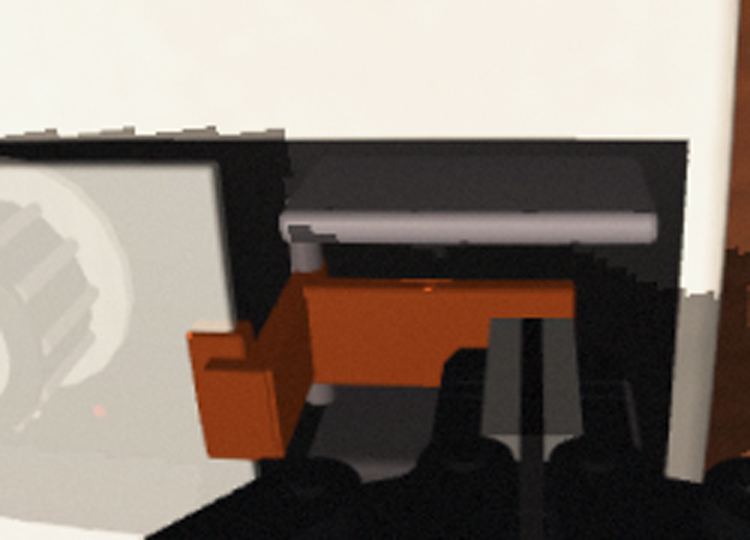

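View pics/s4z.png

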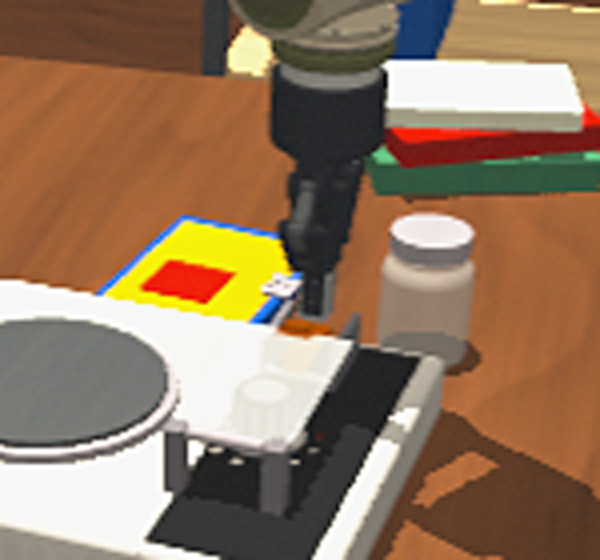

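```bash
python3 - <<'E'
from rig import capture,nets,ctrl
from h import *
s=ctrl.sense()
p=capture("side");print(s["eef_pos"])
for dz in (0,10,20,30,40):
    c=p["view"]@np.r_[s["eef_pos"]+[0,0,dz],1]; q=p["intrinsics"]@c[:3]; print(dz,q[:2]/q[2])
E
```

```text
[ 505.62550046 -188.30272824   63.08327123]
0 [327.94056038 177.51500697]
10 [328.13367505 174.31396569]
20 [328.32840086 171.08621835]
30 [328.52475806 167.83142936]
40 [328.72276724 164.54925745]
```

```bash
python3 - <<'E'
from rig import capture,nets,ctrl
from h import *
import cv2
s=ctrl.sense()
p=capture("scene");a=p["pixels"][150:220,130:230,::-1]; cv2.imwrite("pics/sc5z.png",cv2.resize(a,None,fx=8,fy=8,interpolation=cv2.INTER_CUBIC))
for dz in (0,10,20,30,40):
    c=p["view"]@np.r_[s["eef_pos"]+[0,0,dz],1]; q=p["intrinsics"]@c[:3]; print(dz,(q[:2]/q[2]-[130,150])*8)
E
```

```text
0 [283.3131513  394.54389128]
10 [276.20180706 374.16981966]
20 [268.97258914 353.45803875]
30 [261.62254232 332.40008188]
40 [254.14861179 310.98719693]
```

View pics/sc5z.png

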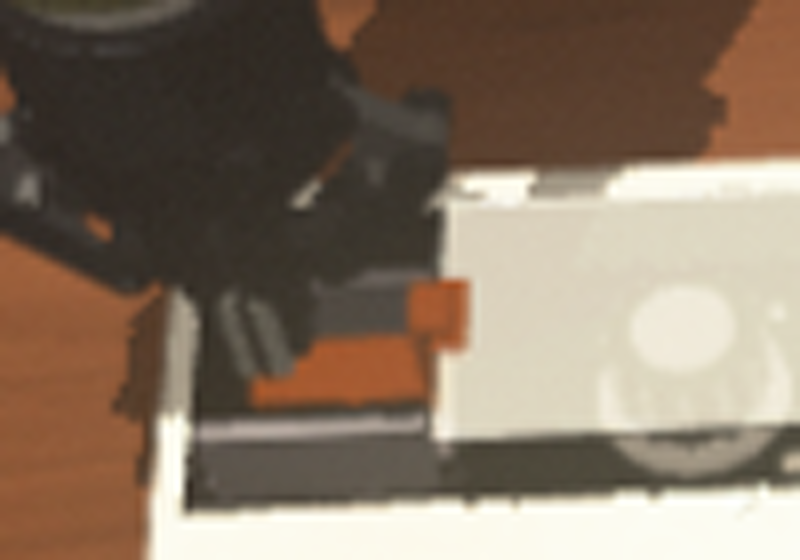

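>>> send_rows --rows "0 0.1 0 0 0; 0 0.2 0 0 0; 0 0.3 0 0 0; 0 0.4 0 0 0; 0 0.4 0 0 0"

```text
time_s: 5.45
eef_pos: [505.5, -188.3, 58.9]
ee_rot: [-0.473, -0.526, -0.473, 0.526]
force: [-0.1, 1.2, -0.2]
grip_width: -0.0
```

```bash
python3 - <<'E'
from rig import capture,nets,ctrl
from h import *
import cv2
s=ctrl.sense(); print(s["time_s"],s["eef_pos"],s["force"],s["wrist_torque"])
p=capture("wrist"); a=p["pixels"][150:330,110:360,::-1]; cv2.imwrite("pics/w6z.png",cv2.resize(a,None,fx=3,fy=3,interpolation=cv2.INTER_CUBIC))
p=capture("scene");a=p["pixels"][150:220,130:230,::-1]; cv2.imwrite("pics/sc6z.png",cv2.resize(a,None,fx=8,fy=8,interpolation=cv2.INTER_CUBIC))
E
```

```text
5.45 [ 505.53555203 -188.25581907   58.92001262] [-0.09323165  1.21002442 -0.15799674] [0.04868227 0.02799496 0.04694303]
```

View pics/w6z.png

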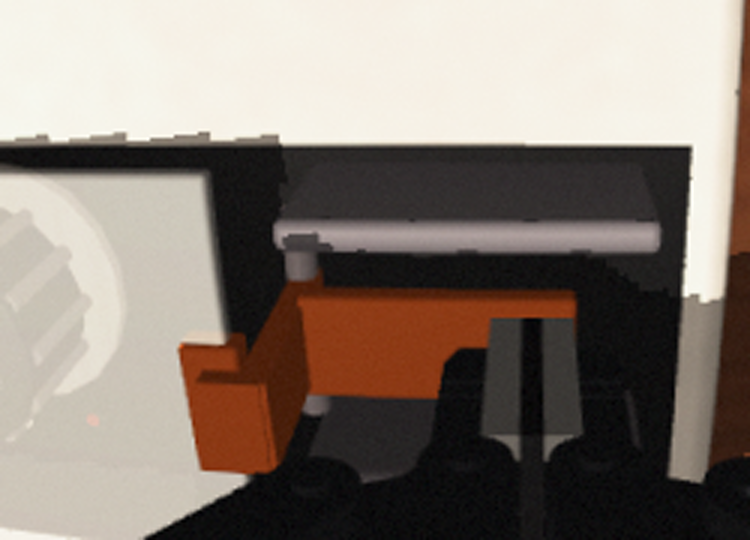

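View pics/sc6z.png

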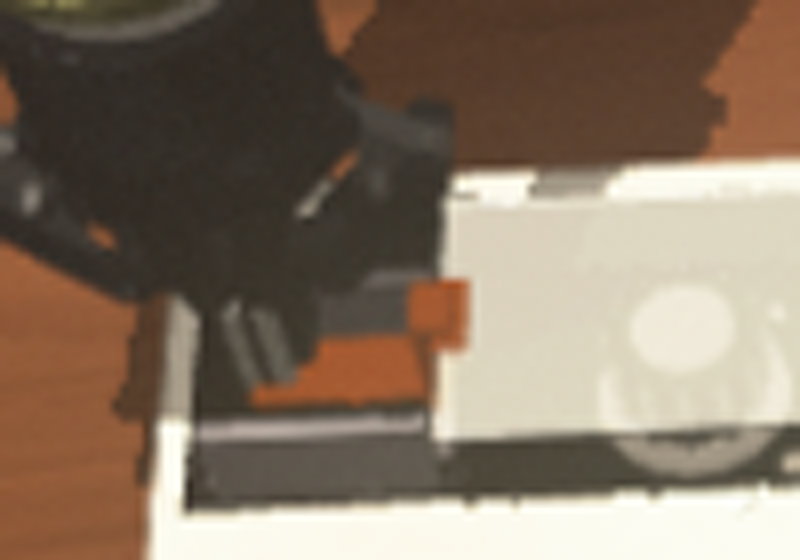

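>>> send_rows --rows "0 0.1 0 0 0; 0 0.2 0 0 0; 0 0.3 0 0 0; 0 0.3 0 0 0"

```text
time_s: 5.95
eef_pos: [505.5, -188.2, 55.9]
ee_rot: [-0.473, -0.526, -0.473, 0.526]
force: [0.1, -0.2, 0.1]
grip_width: -0.002
```

>>> send_rows --rows "0 0.1 0 0 0; 0 0.2 0 0 0; 0 0.2 0 0 0"

```text
time_s: 6.25
eef_pos: [505.6, -188.3, 54.0]
ee_rot: [-0.473, -0.526, -0.473, 0.526]
force: [1.2, 0.1, 0.0]
grip_width: -0.003
```

>>> send_rows --rows "0 0.1 0 0 0; 0 0.2 0 0 0; 0 0.3 0 0 0; 0 0.3 0 0 0"

```text
time_s: 6.65
eef_pos: [505.8, -188.7, 51.2]
ee_rot: [-0.473, -0.526, -0.472, 0.526]
force: [-0.6, -2.5, 2.2]
grip_width: -0.0
```

```bash
python3 - <<'E'
from rig import capture,nets,ctrl
from h import *
import cv2
s=ctrl.sense(); print(s["time_s"],s["eef_pos"],s["force"],s["wrist_torque"])
p=capture("wrist"); a=p["pixels"][150:330,110:360,::-1]; cv2.imwrite("pics/w7z.png",cv2.resize(a,None,fx=3,fy=3,interpolation=cv2.INTER_CUBIC))
E
```

```text
6.65 [ 505.78707835 -188.7216115    51.23403728] [-0.59646861 -2.4506987   2.24196594] [-0.45367527  0.13212711 -0.03247777]
```

View pics/w7z.png

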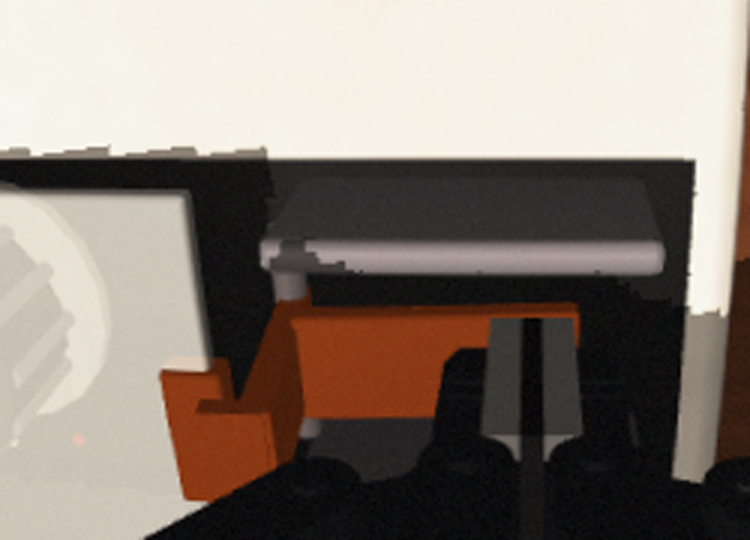

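>>> send_rows --rows "0 0.1 0 0 0; 0 0.2 0 0 0; 0 0.3 0 0 0; 0 0.3 0 0 0"

```text
time_s: 7.1
eef_pos: [505.8, -188.4, 48.1]
ee_rot: [0.473, 0.526, 0.473, -0.526]
force: [0.7, -4.7, 3.6]
grip_width: 0.0
```

```bash
python3 - <<'E'
from rig import capture,nets,ctrl
from h import *
import cv2
s=ctrl.sense(); print(s["time_s"],s["eef_pos"],s["force"],s["wrist_torque"])
p=capture("wrist"); a=p["pixels"][150:330,110:360,::-1]; cv2.imwrite("pics/w8z.png",cv2.resize(a,None,fx=3,fy=3,interpolation=cv2.INTER_CUBIC))
p=capture("side"); a=p["pixels"][90:230,250:400,::-1]; cv2.imwrite("pics/s8z.png",cv2.resize(a,None,fx=4,fy=4,interpolation=cv2.INTER_CUBIC))
E
```

```text
7.1 [ 505.75299548 -188.42946476   48.05790721] [ 0.68760533 -4.68103477  3.58131177] [-0.70091602 -0.06264256 -0.00390245]
```

View pics/w8z.png

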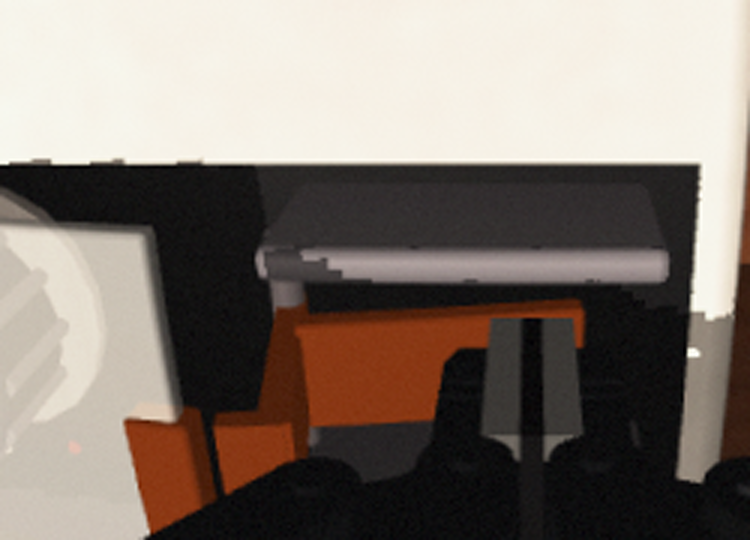

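View pics/s8z.png

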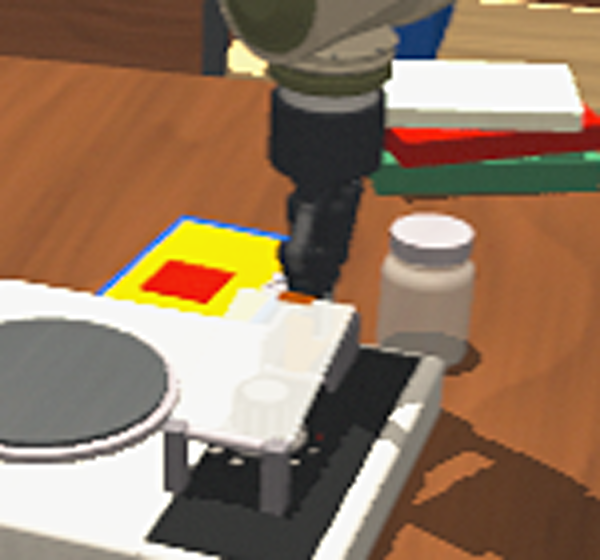

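>>> send_rows --rows "0 0 0 0 0; 0 0 0 0 0; 0 0 0 0 0"

```text
time_s: 7.5
eef_pos: [505.8, -188.4, 48.3]
ee_rot: [0.473, 0.526, 0.473, -0.526]
force: [0.1, -4.7, 5.6]
grip_width: -0.001
```

```bash
python3 - <<'E'
from rig import capture,nets,ctrl
from h import *
import cv2
s=ctrl.sense(); print(s["time_s"],s["eef_pos"],s["force"],s["wrist_torque"])
p=capture("wrist"); a=p["pixels"][:,:,::-1]; cv2.imwrite("pics/w9z.png",a)
p=capture("side"); a=p["pixels"][90:230,250:400,::-1]; cv2.imwrite("pics/s9z.png",cv2.resize(a,None,fx=4,fy=4,interpolation=cv2.INTER_CUBIC))
E
```

```text
7.5 [ 505.78962025 -188.43728784   48.32904773] [ 0.07367459 -4.66244282  5.61565165] [-0.5423312  -0.03629683  0.05022255]
```

View pics/w9z.png

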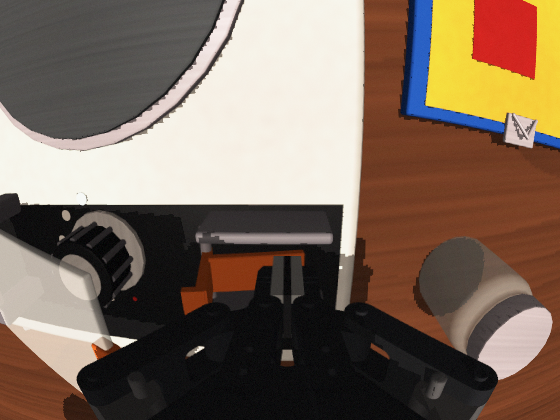

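View pics/s9z.png

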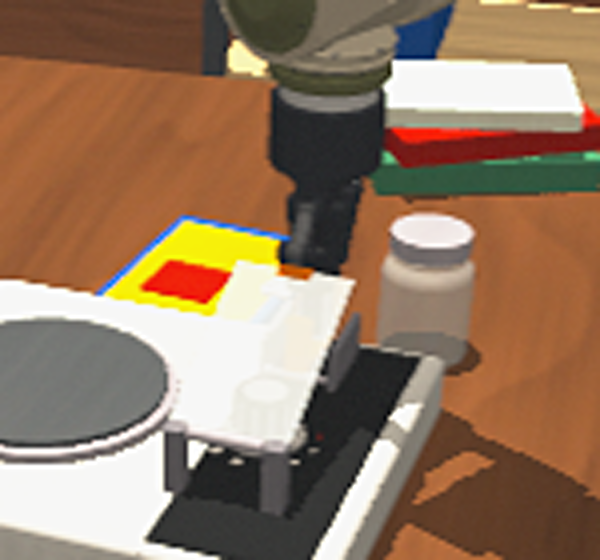

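>>> send_rows --rows "0 -0.5 0 0.3 0; 0 -2 0 1 0; 0 -5 0 2 0; 0 -9 0 2.5 0; 0.5 -12 0 3 0; 1 -14 0 3 0; 1 -15 0 3 0; 1 -15 0 3 0; 1 -15 0 3 0; 1 -15 0 3 0; 1 -15 0 3 0; 1 -15 0 3 0"

```text
time_s: 8.8
eef_pos: [502.3, -218.0, 197.5]
ee_rot: [-0.472, -0.526, -0.473, 0.526]
force: [-0.0, -0.1, -0.5]
grip_width: 1.001
```

```bash
python3 - <<'E'
from rig import capture,nets,ctrl
from h import *
import cv2
s=ctrl.sense(); print(s["time_s"],s["eef_pos"],s["force"],s["wrist_torque"],s["joints"].round(3),s["grip_width"]);print(toolR(s).round(3))
p=capture("wrist"); a=p["pixels"][:,:,::-1]; cv2.imwrite("pics/w10.png",a)
print([(np.round(d["location"]).tolist(),round(d["confidence"],2)) for d in nets.spot_point(p,"dial_grip")[:2]])
p=capture("side"); a=p["pixels"][:,:,::-1]; cv2.imwrite("pics/s10.png",a)
for t in ["dial_grip","guard_edge"]:
    print(t,[(np.round(d["location"]).tolist(),round(d["confidence"],2)) for d in nets.spot_point(p,t)[:2]])
p=capture("scene")
for t in ["dial_grip","guard_edge"]:
    print(t,[(np.round(d["location"]).tolist(),round(d["confidence"],2)) for d in nets.spot_point(p,t)[:2]])
E
```

```text
8.8 [ 502.29926576 -217.98880672  197.52345354] [-0.02750748 -0.13033315 -0.48744025] [-0.02082065 -0.04343326 -0.01117114] [-0.624  0.37   1.442  0.     1.331  1.053] 1.000612072075559
[[-0.001  0.994 -0.106]
 [ 0.001 -0.106 -0.994]
 [-1.    -0.001 -0.001]]
[([516.0, -73.0, 80.0], 0.58)]
dial_grip [([514.0, -78.0, 80.0], 0.62)]
guard_edge [([502.0, -179.0, 80.0], 0.71)]
dial_grip [([517.0, -85.0, 79.0], 0.65)]
guard_edge [([605.0, -88.0, -1.0], 0.73), ([536.0, 110.0, 184.0], 0.58)]
```

View pics/w10.png

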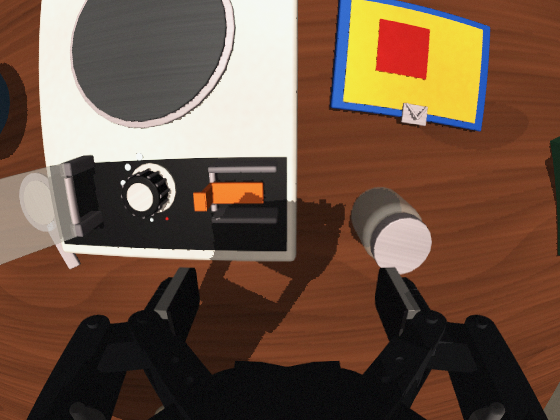

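View pics/s10.png

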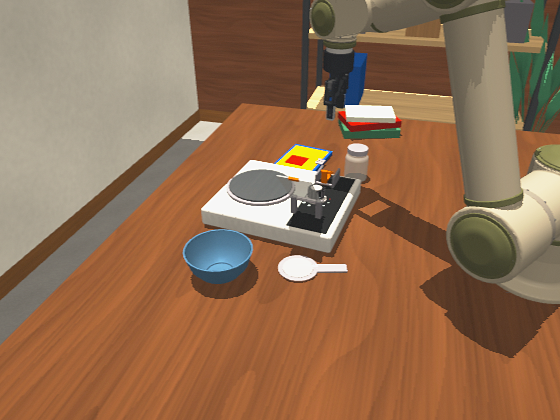

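```bash
cat >> h.py <<'E'
def proj(p,X):
    c=p["view"]@np.r_[X,1]; q=p["intrinsics"]@c[:3]; return q[:2]/q[2]
E
python3 - <<'E'
from rig import capture,nets,ctrl
from h import *
import cv2
s=ctrl.sense()
for n in("scene","side"):
    p=capture(n); u=proj(p,s["eef_pos"]); o=(int(u[0])-50,max(int(u[1])-60,0)); print(n,u,o)
    a=p["pixels"][o[1]:o[1]+80,o[0]:o[0]+100,::-1]; a=cv2.resize(a,None,fx=7,fy=7,interpolation=cv2.INTER_CUBIC)
    for dz,c in((0,(0,0,255)),(13,(0,255,0)),(39,(255,0,0))):
        for k in(-42,42):
            v=(proj(p,s["eef_pos"]+[0,0,dz]+toolR(s)[:,2]*k)-o)*7; cv2.circle(a,(int(v[0]),int(v[1])),4,c,-1)
    cv2.imwrite(f"pics/tip_{n}.png",a)
E
```

```text
scene [136.61974636 161.73928368] (86, 101)
side [333.88007834 127.73543736] (283, 67)
```

View pics/tip_scene.png

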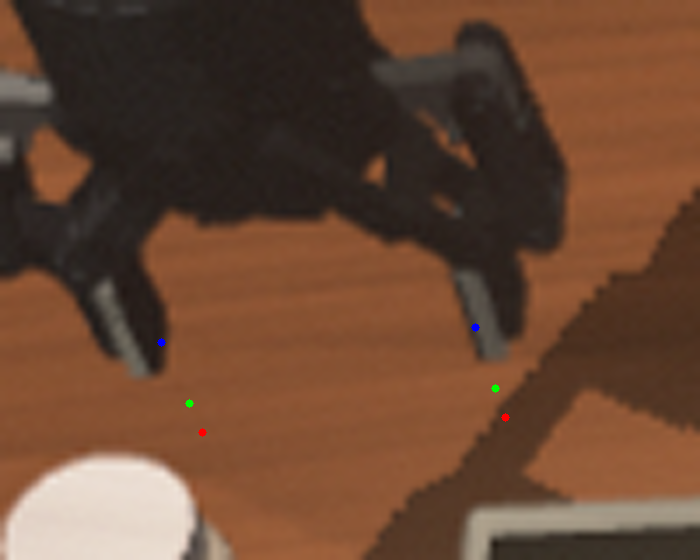

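View pics/tip_side.png

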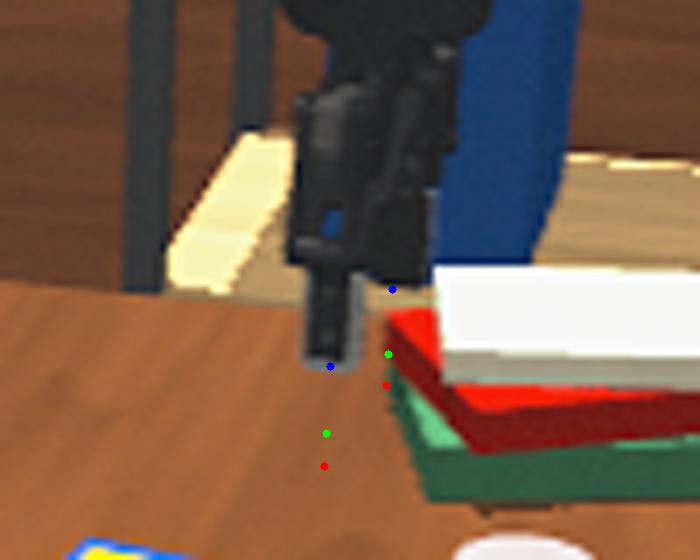

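>>> send_rows --rows "0.8 0 0 -1 -0.8; 0.8 0 0 -3.5 -2; 0.8 0 0 -7 -3.6; 0.8 1 0 -10 -5.2; 0.8 2 0 -12.5 -6.8; 0.8 3 0 -13.9 -8.2; 0.8 4 0 -14.2 -9; 0.8 4 0 -14.2 -9; 0.8 4 0 -14.2 -9"

```text
time_s: 10.2
eef_pos: [517.6, -77.2, 158.4]
ee_rot: [0.638, 0.306, 0.638, -0.306]
force: [-0.2, -0.6, 0.7]
grip_width: 0.798
```

```bash
python3 - <<'E'
from rig import capture,nets,ctrl
from h import *
import cv2
s=ctrl.sense(); print(s["time_s"],s["eef_pos"],s["force"],s["wrist_torque"],s["joints"].round(3),s["grip_width"]);print(toolR(s).round(3))
p=capture("wrist"); a=p["pixels"][:,:,::-1]; cv2.imwrite("pics/w11.png",a)
print([(np.round(d["location"]).tolist(),round(d["confidence"],2)) for d in nets.spot_point(p,"dial_grip")[:2]])
p=capture("scene"); a=p["pixels"][:,:,::-1]; cv2.imwrite("pics/sc11.png",a)
print([(np.round(d["location"]).tolist(),round(d["confidence"],2)) for d in nets.spot_point(p,"guard_edge")[:2]])
E
```

```text
10.2 [517.57781057 -77.19388766 158.43645942] [-0.17588075 -0.64992467  0.74848063] [-0.02417551 -0.03528562 -0.01735529] [-0.372  0.351  1.574 -0.     1.216  0.522] 0.7975321897825907
[[ 0.     0.779  0.627]
 [-0.     0.627 -0.779]
 [-1.     0.     0.   ]]
[([515.0, -70.0, 81.0], 0.98)]
[([536.0, 127.0, 155.0], 0.91)]
```

View pics/w11.png

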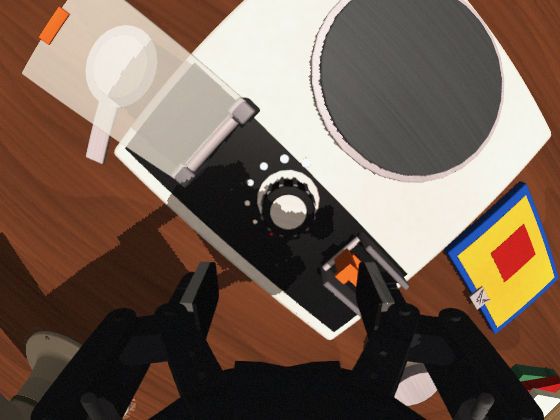

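View pics/sc11.png

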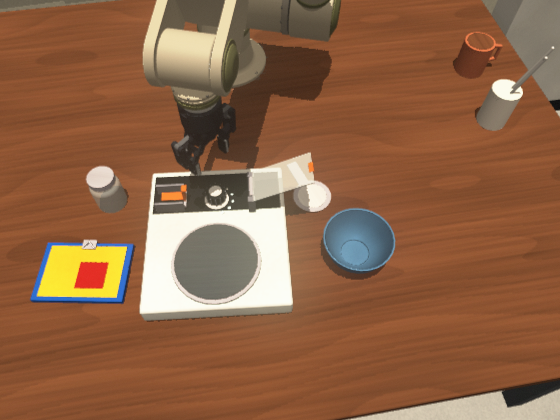

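```bash
python3 - <<'E'
from rig import capture,nets,ctrl
from h import *
import cv2
s=ctrl.sense();p=capture("wrist");Rt=toolR(s)
for u,v,z in((289,211,89),(288,199,63),(288,198,59)):
    w=wray(p,s,u,v,z); print(w.round(1),(Rt.T@(w-s["eef_pos"])).round(1))
a=p["pixels"][150:260,210:370,::-1]; cv2.imwrite("pics/w11z.png",cv2.resize(a,None,fx=5,fy=5,interpolation=cv2.INTER_CUBIC))
p=capture("scene");g=p["pixels"][175:220,190:245,::-1];cv2.imwrite("pics/sc11z.png",cv2.resize(g,None,fx=10,fy=10,interpolation=cv2.INTER_CUBIC))
for z in(89,59):print(((proj(p,np.array([518,-77,z]))-[190,175])*10).round())
p=capture("side");u=proj(p,np.array([518,-77,85])).astype(int);print(u);g=p["pixels"][u[1]-25:u[1]+25,u[0]-30:u[0]+30,::-1];cv2.imwrite("pics/s11z.png",cv2.resize(g,None,fx=10,fy=10,interpolation=cv2.INTER_CUBIC))
for z in(89,59):print(((proj(p,np.array([518,-77,z]))-[u[0]-30,u[1]-25])*10).round())
E
```

```text
[516.9 -80.7  89. ] [69.6 -2.7  2.1]
[517.9 -79.   63. ] [95.6 -0.9  1.3]
[517.7 -79.2  59. ] [99.6 -1.2  1.4]
[252. 152.]
[266. 229.]
[315 189]
[306. 242.]
[302. 343.]
```

View pics/w11z.png

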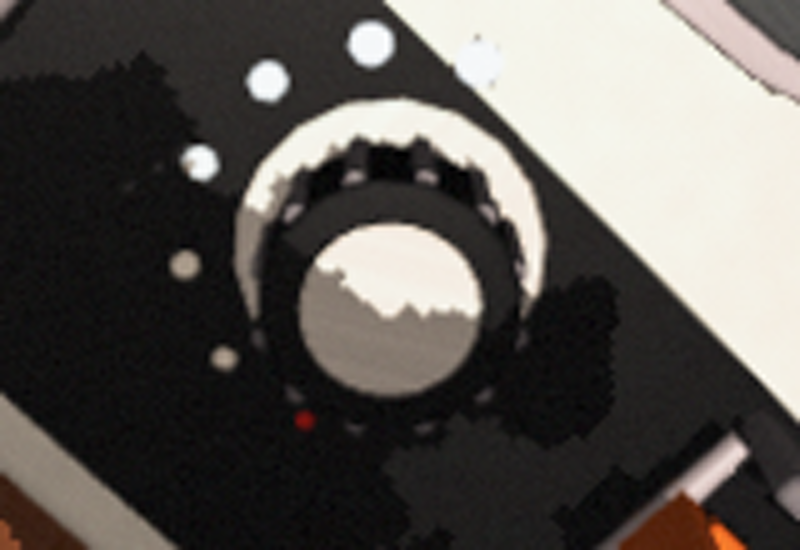

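View pics/sc11z.png

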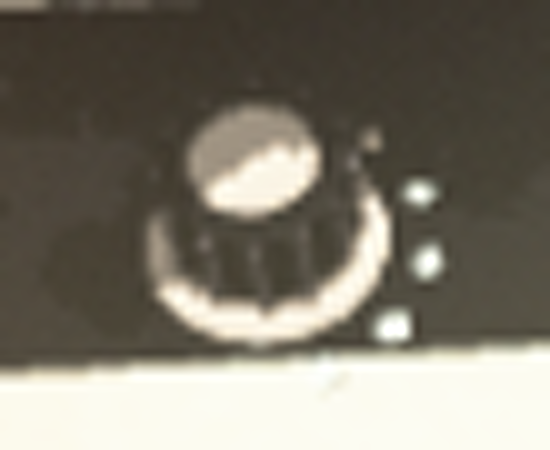

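View pics/s11z.png

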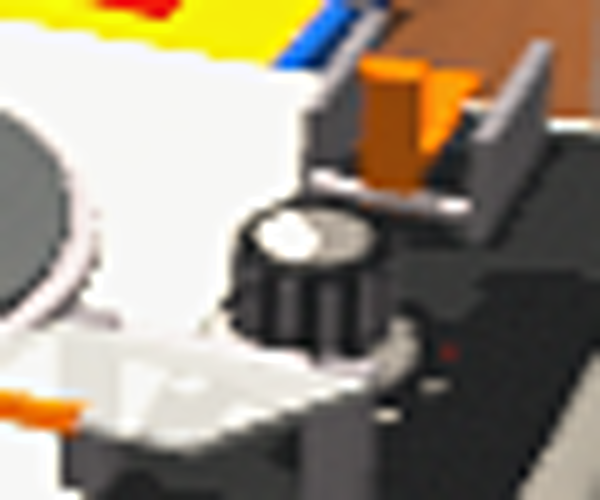

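>>> send_rows --rows "0.8 2 -0.1 0 0; 0.8 5 -0.1 0 0; 0.8 8 -0.1 0 0; 0.8 10 -0.1 0 0; 0.8 11.3 -0.1 0 0; 0.8 12 -0.1 0 0; 0.8 12.3 -0.1 0 0; 0.8 12.3 -0.1 0 0"

```text
time_s: 11.35
eef_pos: [517.0, -77.7, 35.5]
ee_rot: [0.638, 0.305, 0.638, -0.305]
force: [0.8, -0.9, 0.7]
grip_width: 0.798
```

```bash
python3 - <<'E'
from rig import capture,nets,ctrl
from h import *
import cv2
s=ctrl.sense(); print(s["time_s"],s["eef_pos"],s["force"],s["wrist_torque"],s["joints"].round(3),s["grip_width"])
p=capture("wrist"); a=p["pixels"][:,:,::-1]; cv2.imwrite("pics/w12.png",a)
p=capture("side");g=p["pixels"][120:240,240:400,::-1];cv2.imwrite("pics/s12z.png",cv2.resize(g,None,fx=5,fy=5,interpolation=cv2.INTER_CUBIC))
E
```

```text
11.35 [517.02586945 -77.68922271  35.51625589] [ 0.84147433 -0.85033742  0.68982375] [-0.06835849 -0.06795642  0.01536725] [-0.373  0.509  1.701 -0.     0.93   0.518] 0.7980511030196681
```

View pics/w12.png

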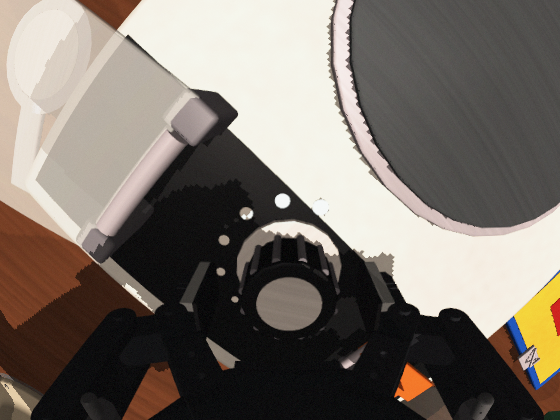

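View pics/s12z.png

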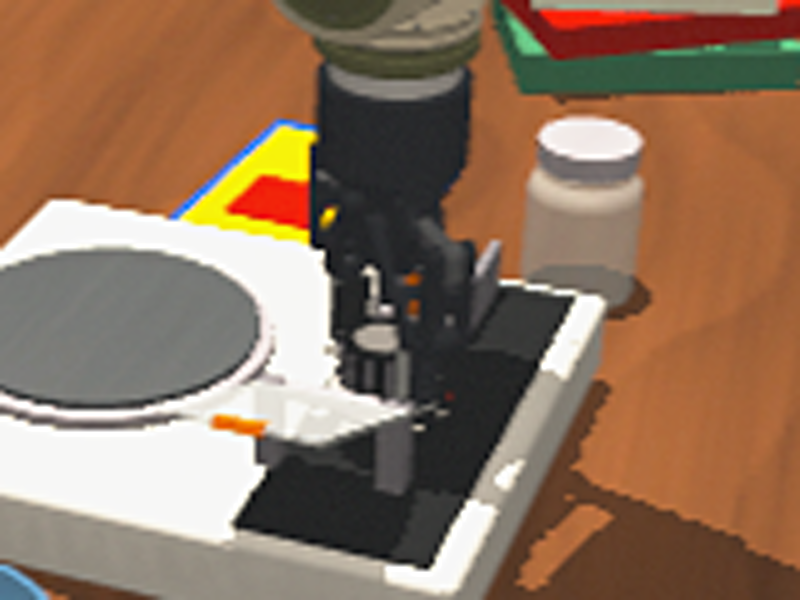

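```bash
python3 - <<'E'
from rig import capture,nets,ctrl
from h import *
s=ctrl.sense();p=capture("wrist");Rt=toolR(s)
for u,v,z in((289,304,89),(289,271,59)):
    w=wray(p,s,u,v,z); print(w.round(1),(Rt.T@(w-s["eef_pos"])).round(1))
E
```

```text
[516.1 -80.4  89. ] [-53.1  -2.5   1.4]
[515.7 -80.9  59. ] [-23.1  -3.1   1.6]
```

>>> send_rows --rows "0.4 0 0 0 0; 0.3 0 0 0 0; 0.3 0 0 0 0; 0.3 0 0 0 0; 0.3 0 0 0 0" --grip_force 70

```text
time_s: 12.0
eef_pos: [517.6, -78.3, 36.1]
ee_rot: [0.639, 0.305, 0.637, -0.305]
force: [-0.8, -2.2, 5.4]
grip_width: 0.471
```

```bash
python3 - <<'E'
from rig import capture,nets,ctrl
from h import *
import cv2
s=ctrl.sense(); print(s["time_s"],s["eef_pos"],s["force"],s["wrist_torque"],s["joints"].round(3),s["grip_width"])
p=capture("wrist"); a=p["pixels"][:,:,::-1]; cv2.imwrite("pics/w13.png",a)
E
```

```text
12.0 [517.55117141 -78.33631645  36.10132033] [-0.79633454 -2.21273269  5.35430356] [-0.37013296  0.09173219  0.05522976] [-3.740e-01  5.080e-01  1.701e+00 -1.000e-03  9.300e-01  5.180e-01] 0.47116156621784117
```

View pics/w13.png

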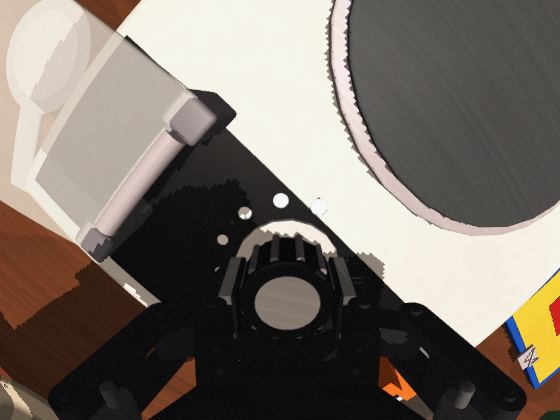

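>>> send_rows --rows "0.3 0 0 0 -1; 0.3 0 0 0 -2; 0.3 0 0 0 -3; 0.3 0 0 0 -4; 0.3 0 0 0 -5; 0.3 0 0 0 -6; 0.3 0 0 0 -6"

```text
time_s: 12.75
eef_pos: [517.5, -78.3, 36.1]
ee_rot: [0.696, 0.128, 0.694, -0.129]
force: [-0.5, -2.2, 5.0]
grip_width: 0.473
```

```bash
cat > st.py <<'E'
from rig import capture,nets,ctrl
from h import *
import cv2,sys
s=ctrl.sense();Rt=toolR(s); print(s["time_s"],s["eef_pos"].round(1),s["force"].round(1),s["wrist_torque"].round(2),"q6",s["joints"][5].round(3),s["grip_width"].round(3),"yaw",np.degrees(np.arctan2(Rt[1,2],Rt[0,2])).round(2))
p=capture("wrist"); cv2.imwrite(sys.argv[1],p["pixels"][150:390,150:430,::-1])
E
python3 st.py pics/w14.png
```

```text
Traceback (most recent call last):
  File "st.py", line 4, in <module>
    s=ctrl.sense();Rt=toolR(s); print(s["time_s"],s["eef_pos"].round(1),s["force"].round(1),s["wrist_torque"].round(2),"q6",s["joints"][5].round(3),s["grip_width"].round(3),"yaw",np.degrees(np.arctan2(Rt[1,2],Rt[0,2])).round(2))
                                                                                                                                                    ^^^^^^^^^^^^^^^^^^^^^
AttributeError: 'float' object has no attribute 'round'
```

```bash
sed -i 's/s\["grip_width"\].round(3)/round(s["grip_width"],3)/' st.py; python3 st.py pics/w14.png
```

```text
12.75 [517.5 -78.3  36.1] [-0.5 -2.2  5. ] [-0.26  0.18  0.03] q6 -0.008 0.473 yaw -20.96
```

View pics/w14.png

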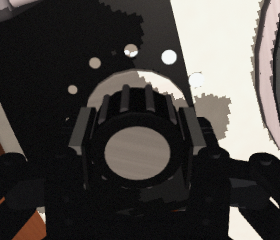

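>>> send_rows --rows "0.3 0 0 0 -0.7; 0.3 0 0 0 -1.4; 0.3 0 0 0 -2; 0.3 0 0 0 -2"

```text
time_s: 13.2
eef_pos: [517.4, -78.2, 36.1]
ee_rot: [0.705, 0.068, 0.703, -0.068]
force: [-1.1, -2.3, 10.0]
grip_width: 0.469
```

```bash
python3 st.py pics/w15.png
```

```text
13.2 [517.4 -78.2  36.1] [-1.1 -2.3 10. ] [-0.4   0.19 -0.09] q6 -0.181 0.469 yaw -11.03
```

```bash
python3 - <<'E'
import cv2,numpy as np
a=cv2.imread("pics/w13.png")[150:390,150:430]; b=cv2.imread("pics/w14.png"); c=cv2.imread("pics/w15.png")
f=lambda x:cv2.resize(np.clip(x[70:220,50:230].astype(int)*2,0,255).astype(np.uint8),None,fx=1.45*1,fy=1.45)
cv2.imwrite("pics/cmp.png",cv2.resize(np.hstack([f(a),f(b),f(c)]),(795,221)))
E
```

```text
(no output)
```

View pics/cmp.png

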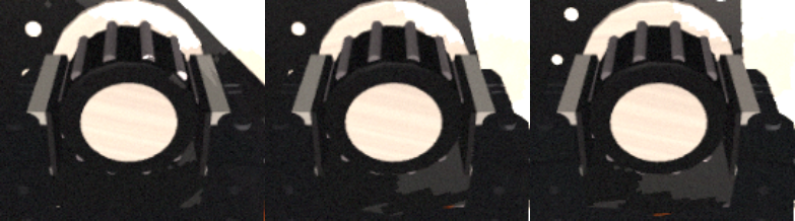

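>>> send_rows --rows "0.3 0 0 0 -1; 0.3 0 0 0 -2; 0.3 0 0 0 -3; 0.3 0 0 0 -4; 0.3 0 0 0 -4"

```text
time_s: 13.75
eef_pos: [517.4, -78.3, 36.1]
ee_rot: [0.706, -0.056, 0.704, 0.055]
force: [0.3, -3.2, 5.1]
grip_width: 0.47
```

```bash
python3 st.py pics/w16.png
```

```text
13.75 [517.4 -78.3  36.1] [ 0.3 -3.2  5.1] [-0.35  0.26  0.05] q6 -0.531 0.47 yaw 9.03
```

>>> send_rows --rows "0.3 0 0 0 -0.7; 0.3 0 0 0 -1.4; 0.3 0 0 0 -2; 0.3 0 0 0 -2"

```text
time_s: 14.2
eef_pos: [516.7, -76.5, 36.1]
ee_rot: [0.698, -0.114, 0.697, 0.116]
force: [-3.7, 6.6, 13.8]
grip_width: 0.472
```

```bash
python3 st.py pics/w17.png;  python3 - <<'E'
import cv2,numpy as np
f=lambda x:cv2.resize(np.clip(cv2.imread(x)[70:220,50:230].astype(int)*2,0,255).astype(np.uint8),None,fx=1.45*1,fy=1.45)
cv2.imwrite("pics/cmp2.png",cv2.resize(np.hstack([f("pics/w15.png"),f("pics/w16.png"),f("pics/w17.png")]),(795,221)))
E
```

```text
14.2 [516.7 -76.5  36.1] [-3.7  6.6 13.8] [ 1.2   0.61 -1.23] q6 -0.702 0.472 yaw 18.76
```

View pics/cmp2.png

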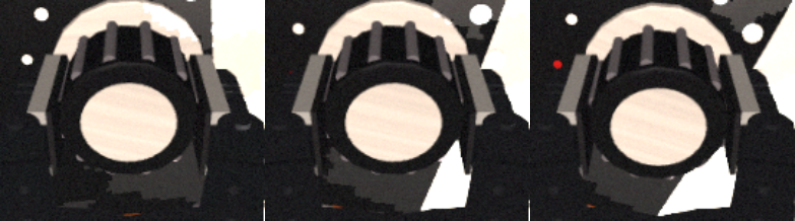

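>>> send_rows --rows "0.7 0 0 0 0; 0.7 0 0 0 0; 0.7 0 0 0 0; 0.7 0 0 0 0"

```text
time_s: 14.65
eef_pos: [516.7, -77.7, 35.0]
ee_rot: [0.697, -0.116, 0.698, 0.116]
force: [0.7, -0.3, 0.1]
grip_width: 0.7
```

```bash
python3 st.py pics/w18.png
```

```text
14.65 [516.7 -77.7  35. ] [ 0.7 -0.3  0.1] [-0.09 -0.02 -0.03] q6 -0.704 0.7 yaw 18.92
```

>>> send_rows --rows "0.4 0 0 0 0; 0.3 0 0 0 0; 0.3 0 0 0 0; 0.3 0 0 0 0; 0.3 0 0 0 0" --grip_force 75

```text
time_s: 15.2
eef_pos: [517.1, -77.5, 35.5]
ee_rot: [0.698, -0.116, 0.697, 0.116]
force: [-0.3, 2.4, 5.5]
grip_width: 0.47
```

```bash
python3 st.py pics/w19.png;  python3 - <<'E'
import cv2,numpy as np
f=lambda x:cv2.resize(np.clip(cv2.imread(x)[70:220,50:230].astype(int)*2,0,255).astype(np.uint8),None,fx=1.45*1,fy=1.45)
cv2.imwrite("pics/cmp3.png",cv2.resize(np.hstack([f("pics/w17.png"),f("pics/w18.png"),f("pics/w19.png")]),(795,221)))
E
```

```text
15.2 [517.1 -77.5  35.5] [-0.3  2.4  5.5] [ 0.31 -0.01 -0.03] q6 -0.704 0.47 yaw 18.92
```

View pics/cmp3.png

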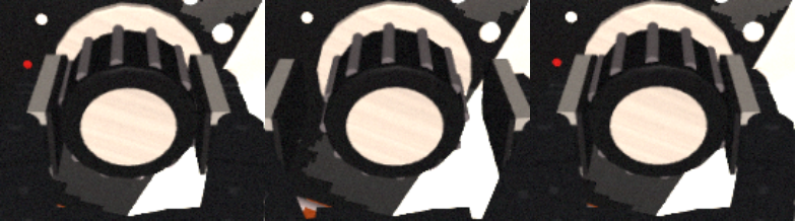

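>>> send_rows --rows "0.3 0 0 0 1; 0.3 0 0 0 2; 0.3 0 0 0 3; 0.3 0 0 0 4; 0.3 0 0 0 5; 0.3 0 0 0 6; 0.3 0 0 0 6"

```text
time_s: 15.95
eef_pos: [517.5, -77.5, 35.5]
ee_rot: [0.705, 0.069, 0.703, -0.069]
force: [3.2, 3.3, 6.3]
grip_width: 0.467
```

```bash
python3 st.py pics/w20.png
```

```text
15.95 [517.5 -77.5  35.5] [3.2 3.3 6.3] [ 0.44 -0.63  0.01] q6 -0.179 0.467 yaw -11.12
```

>>> send_rows --rows "0.3 0 0 0 1; 0.3 0 0 0 2; 0.3 0 0 0 3; 0.3 0 0 0 4; 0.3 0 0 0 5; 0.3 0 0 0 6; 0.3 0 0 0 6"

```text
time_s: 16.7
eef_pos: [518.0, -77.7, 35.6]
ee_rot: [0.663, 0.248, 0.661, -0.248]
force: [7.5, 2.3, 1.3]
grip_width: 0.468
```

```bash
python3 st.py pics/w21.png;  python3 - <<'E'
import cv2,numpy as np
f=lambda x:cv2.resize(np.clip(cv2.imread(x)[70:220,50:230].astype(int)*2,0,255).astype(np.uint8),None,fx=1.45*1,fy=1.45)
cv2.imwrite("pics/cmp4.png",cv2.resize(np.hstack([f("pics/w19.png"),f("pics/w20.png"),f("pics/w21.png")]),(795,221)))
E
```

```text
16.7 [518.  -77.7  35.6] [7.5 2.3 1.3] [ 0.4  -1.05 -0.07] q6 0.343 0.468 yaw -41.07
```

View pics/cmp4.png

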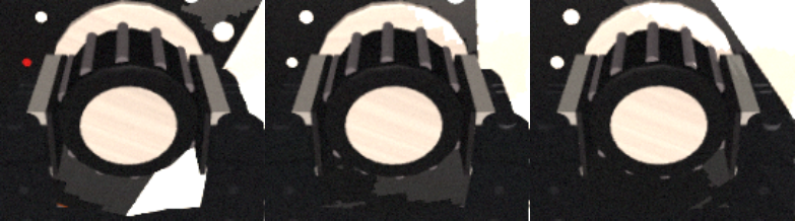

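>>> send_rows --rows "0.3 0 0 0 1; 0.3 0 0 0 2; 0.3 0 0 0 2"

```text
time_s: 17.05
eef_pos: [518.1, -77.9, 35.6]
ee_rot: [0.639, 0.305, 0.637, -0.305]
force: [6.2, 1.4, 3.6]
grip_width: 0.47
```

```bash
python3 st.py pics/w22.png
```

```text
17.05 [518.1 -77.9  35.6] [6.2 1.4 3.6] [ 0.28 -1.02  0.13] q6 0.518 0.47 yaw -51.07
```

>>> send_rows --rows "0.3 0 0 0 1; 0.3 0 0 0 2; 0.3 0 0 0 3; 0.3 0 0 0 4; 0.3 0 0 0 4"

```text
time_s: 17.6
eef_pos: [518.3, -78.2, 35.5]
ee_rot: [0.577, 0.411, 0.574, -0.411]
force: [10.1, 1.0, -0.2]
grip_width: 0.474
```

```bash
python3 st.py pics/w23.png;  python3 - <<'E'
import cv2,numpy as np
f=lambda x:cv2.resize(np.clip(cv2.imread(x)[70:220,50:230].astype(int)*2,0,255).astype(np.uint8),None,fx=1.45*1,fy=1.45)
cv2.imwrite("pics/cmp5.png",cv2.resize(np.hstack([f("pics/w21.png"),f("pics/w22.png"),f("pics/w23.png")]),(795,221)))
E
```

```text
17.6 [518.3 -78.2  35.5] [10.1  1.  -0.2] [ 0.01 -1.28 -0.05] q6 0.867 0.474 yaw -71.08
```

View pics/cmp5.png

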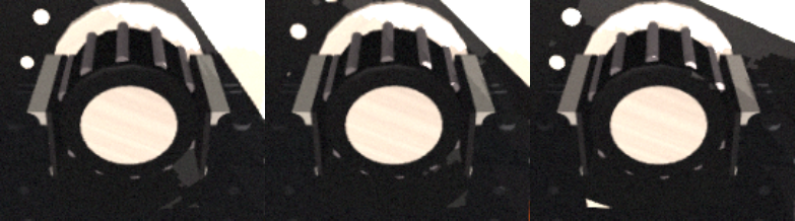

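>>> send_rows --rows "0.3 0 0 0 1; 0.3 0 0 0 2; 0.3 0 0 0 3; 0.3 0 0 0 3"

```text
time_s: 18.05
eef_pos: [518.4, -78.4, 35.6]
ee_rot: [0.518, 0.483, 0.515, -0.482]
force: [7.1, -0.3, 4.4]
grip_width: 0.47
```

```bash
python3 st.py pics/w24.png
```

```text
18.05 [518.4 -78.4  35.6] [ 7.1 -0.3  4.4] [-0.26 -1.17 -0.04] q6 1.129 0.47 yaw -86.08
```

>>> send_rows --rows "0.3 0 0 0 1; 0.3 0 0 0 2; 0.3 0 0 0 3; 0.3 0 0 0 3; 0.3 0 0 0 3"

```text
time_s: 18.6
eef_pos: [518.3, -78.7, 35.6]
ee_rot: [0.452, 0.546, 0.448, -0.545]
force: [7.9, -2.4, -0.8]
grip_width: 0.469
```

```bash
python3 st.py pics/w25.png;  python3 - <<'E'
import cv2,numpy as np
f=lambda x:cv2.resize(np.clip(cv2.imread(x)[70:220,50:230].astype(int)*2,0,255).astype(np.uint8),None,fx=1.45*1,fy=1.45)
cv2.imwrite("pics/cmp6.png",cv2.resize(np.hstack([f("pics/w23.png"),f("pics/w24.png"),f("pics/w25.png")]),(795,221)))
E
```

```text
18.6 [518.3 -78.7  35.6] [ 7.9 -2.4 -0.8] [-0.48 -1.15 -0.04] q6 1.388 0.469 yaw -100.94
```

View pics/cmp6.png

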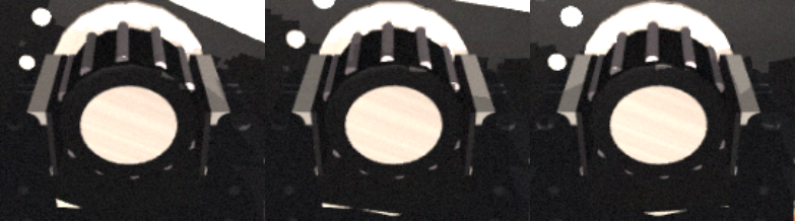

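>>> send_rows --rows "0.7 0 0 0 0; 0.7 0 0 0 0; 0.7 0 0 0 0; 0.7 0 0 0 0; 0.7 0 0 0 0"

```text
time_s: 19.15
eef_pos: [516.5, -77.5, 35.0]
ee_rot: [-0.449, -0.546, -0.45, 0.546]
force: [0.0, -0.9, -0.1]
grip_width: 0.699
```

```bash
python3 st.py pics/w26.png;  python3 - <<'E'
import cv2,numpy as np
f=lambda x:cv2.resize(np.clip(cv2.imread(x)[70:220,50:230].astype(int)*2,0,255).astype(np.uint8),None,fx=1.45*1,fy=1.45)
cv2.imwrite("pics/cmp7.png",cv2.resize(np.hstack([f("pics/w18.png"),f("pics/w25.png"),f("pics/w26.png")]),(795,221)))
E
```

```text
19.15 [516.5 -77.5  35. ] [ 0.  -0.9 -0.1] [-0.04 -0.01  0.01] q6 1.39 0.699 yaw -101.06
```

View pics/cmp7.png

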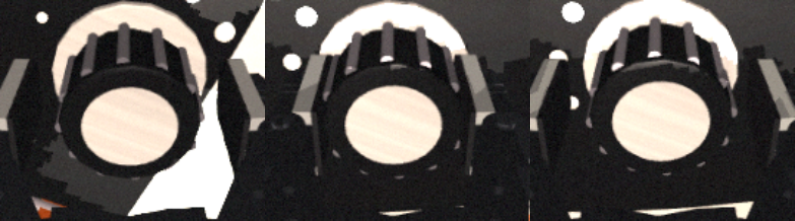

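>>> send_rows --rows "0.7 -1 0 0 0; 0.7 -3 0 0 0; 0.7 -6 0 0 0; 0.7 -10 0 0 0; 0.7 -14 0 0 0; 0.7 -16 0 0 0; 0.7 -16 0 0 0; 0.7 -16 0 0 0"

```text
time_s: 20.0
eef_pos: [516.5, -77.5, 195.0]
ee_rot: [0.449, 0.546, 0.449, -0.546]
force: [-1.5, 0.7, -1.2]
grip_width: 0.702
```

```bash
python3 st.py pics/w27.png; python3 - <<'E'
from rig import capture,nets
import numpy as np,cv2
for n in("scene","side"):
    p=capture(n); cv2.imwrite(f"pics/{n}_end.png",p["pixels"][:,:,::-1])
    for t in ["guard_edge","bowl","sugar_jar","game_case","spoon_rest"]:
        print(n,t,[(np.round(d["location"]).tolist(),round(d["confidence"],2)) for d in nets.spot_point(p,t)[:2]])
E
```

```text
20.0 [516.5 -77.5 195. ] [-1.5  0.7 -1.2] [-0.01 -0.    0.03] q6 1.391 0.702 yaw -101.07
scene guard_edge [([538.0, 131.0, 155.0], 0.71)]
scene bowl []
scene sugar_jar [([445.0, -321.0, 1.0], 0.79)]
scene game_case [([628.0, -376.0, 2.0], 0.87), ([606.0, -87.0, -2.0], 0.52)]
scene spoon_rest [([509.0, 141.0, -1.0], 0.61)]
side guard_edge [([544.0, 128.0, 153.0], 0.92), ([602.0, -89.0, 2.0], 0.52)]
side bowl [([673.0, 204.0, -0.0], 0.92)]
side sugar_jar [([444.0, -322.0, -0.0], 0.85)]
side game_case [([620.0, -378.0, 2.0], 0.69)]
side spoon_rest [([509.0, 141.0, 0.0], 0.95), ([505.0, -179.0, 77.0], 0.5)]
```

View pics/scene_end.png

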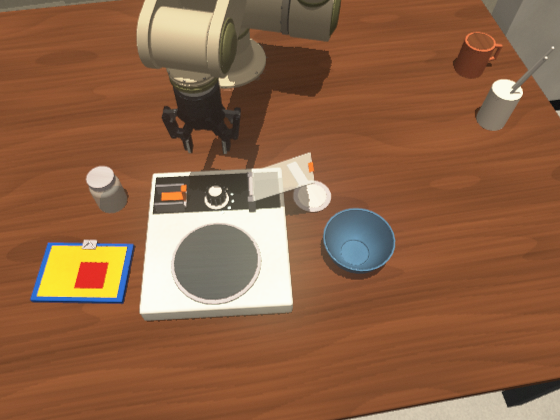

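Guard is open, the items are in place and the arm is clear, so I'm handing in.

```bash
python3 -c "
from rig import workorder; print(workorder.finish_job())"
```

```text
the job is handed in; nothing more can be done
None
```

I pressed the hook until the guard sprang open, turned the dial back to its off stop, then turned it clockwise four clicks and let go. I handed the job in at about 20 s; it gave no verdict.

- **Guard:** both cameras place its free edge at about y +130 mm, z 154 mm, which is fully open.
- **Off stop:** the dial went back two clicks (60°), then hit the hard stop at −1.2 N m of wrist torque. The fingers slipped a few degrees there, so I let go and regripped before counting.
- **Four clicks:** I turned 119.9° from off in one grip, with wrist torque near zero at each click. The flutes stayed in place relative to the fingers, including part-way between clicks, so I saw no slip. With no pointer on the dial, the fourth click rests on that turn and the torque, not on a direct reading.
- **Other items:** the bowl, jar, game case and spoon rest read within about 5 mm of where they started. The scene camera's last check missed the bowl, but the side camera found it and it looks unmoved in the picture. The gripper is about 16 cm above its grip height and touches nothing.
- **Disagreement:** the real fingertips sat about 26 mm behind the reported TCP, so the first press missed the pad without contact. I lowered the arm until I felt contact, and allowed for this offset when gripping the dial.

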